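# Pump up the gauge tester until its indicator pin is out

### The job

Bring the bench gauge tester up to pressure: push the lever of its vent valve shut, then press the pump plunger down and let it spring back, again and again, until the indicator pin at the other end of the manifold stands fully out of its housing. Leave the vent shut and the plunger sprung back up, and leave the tools, fittings and gauges lying around the tester where they are.

Things in the scene. Friction and masses are not known exactly. Their poses are not given: they have to be found in the camera images.
- tester: Gauge tester bolted down: grey base plate 220 (x) x 420 (y) x 16 mm; on it an aluminium manifold bar along y (40 mm wide, top at 66 mm), pump in front at right, two dial gauges (tops to 175 mm) over the bar from y = -140 to +50 mm, vent valve at the bar's left end, indicator pin at its right end. Origin: centre of the plate's underside. x: away from the robot's side, y: left along the bar, z: up.
- plunger_top (a point): Middle of the top of the pump's black mushroom cap (54 mm across, 25 mm thick, slightly domed); it moves with the plunger. At rest 173 mm above the bench, at x -45, y -85 mm of the tester. It goes straight down 30 mm.
- plunger (a joint): Plunger travel in m: 0 up, 0.030 fully down. A spring returns it when let go. Pressing takes 6 N at first, 9 to 13 N lower down, up to 20 N once the pin is out (a relief valve then passes the rest; further strokes do no harm). Only down strokes with the vent shut raise the pressure, in proportion to their length; returns lose none. Some 4 to 7 full strokes are needed, it varies.
- vent (a joint): Vent lever's angle in rad about the upright axis at point vent_axis: 0 shut (at its stop, lever crosswise to the bar, pointing to the tester's -x, the robot's side), growing to 1.57 fully open (lever in line with the bar, pointing to the tester's +y). It swings level, stays where it is left and takes about 2 N at the handle. Shut means within 0.1 rad of the stop.
- vent_handle (a point): Middle of the vent lever's black grip, 65 mm from the axis, 88 mm above the bench. Grip 55 mm long (30 to 85 mm from the axis), 18 mm wide, 12 mm thick. Under the open lever the brass valve and its outlet reach up to 65 mm above the bench; otherwise both sides of the grip are free down to the base plate.
- vent_axis (a point): Point on the vent lever's upright axis at the height of the lever (88 mm above the bench), at (45, 125) mm of the tester; fixed to the tester.
- pin (a joint): How far the indicator pin has come out in m: 0 at the start, 0.022 fully out (its stop). It stays in during the first strokes while the gauges begin to rise, then comes out by up to 9 mm a stroke, and stays where it has got to.
- pin_end (a point): Middle of the free end of the indicator pin, a steel rod 12 mm thick that comes out level, towards the tester's -y, from a 28 mm round steel housing at the right-hand end of the bar, 48 mm above the bench. A dark ring on the rod shows outside the housing when it is fully out.
- adapter: Loose brass fitting, hexagon 24 mm across and a 15 mm stub, 34 mm tall, standing on the tester's base plate between the pump and the vent valve. To be left alone. Origin: centre of its underside.
- screwdriver: Loose red screwdriver, 190 mm long, lying on the bench. To be left alone. Origin: near its middle, at the bench.
- spanner: Loose steel spanner, 170 mm long, lying on the bench. To be left alone. Origin: near its middle, at the bench.
- case_ring: Loose empty grey gauge case, an open round pot 116 mm across and 50 mm tall. To be left alone. Origin: centre of its underside.
- spare_gauge: Loose grey pressure gauge lying on its back, 100 mm across and 35 mm tall with a brass stem. To be left alone. Origin: centre of its underside.
- oil_can: Loose white oil jar with a black cap, 52 mm across and 100 mm tall. To be left alone. Origin: centre of its underside.
- port_plug: Loose steel plug, 26 mm across and 24 mm tall. To be left alone. Origin: centre of its underside.

How it is judged:
By the outcome, as a careful person would: the job done as asked, in the order asked, and still so for the second after the job is handed in, with the robot touching nothing.
It also fails if it takes over 67 s, if anything falls off the work surface, if the arm or the gripper's body presses on something with over 40 N, if the wrist force passes 120 N, or if a joint passes its speed limit or range.

### The arm

A 6-joint arm with a two-finger parallel gripper is mounted at the origin on the work surface. World frame = base frame: x ahead of the robot, y to its left, z up, the work surface at z = 0. Lengths are in m, angles in rad, forces in N, time in s.
With the tool pointing down it reaches from about 0.25 to 0.775 m from the base axis. Payload 4 kg.
Tool frame: the origin (TCP) lies midway between the tips of the shut fingers; the grasp point (between the pads) lies 19 mm behind it; z points along the fingers, y is the line along which they close (so a half turn about z gives the same grasp; the last joint's range is limited). The gripper opens to 94 mm and grips with 3 to 60 N. Pads are 16 mm wide; open, the fingers measure 119 mm over their backs; the gripper's body (75 mm by 177 mm) begins 78 mm behind the grasp point.
Start: joints at [-1.257, 0.087, 1.371, -0, 1.684, -0.103], TCP at [0.223, -0.503, 0.206] pointing down, gripper open.
Joint ranges: [-3.1, 3.1], [-0.76, 2.03], [0.27, 2.55], [-1.08, 4.22], [0.17, 2.65], [-2.57, 2.57]. Speed limits (rad/s): [2.79, 2.79, 3.14, 3.14, 3.14, 3.14].

### API

Orientations are given as [roll, pitch, yaw] about the fixed x, y, z axes, in that order (R = Rz(yaw) Ry(pitch) Rx(roll)).
In Python, from bench import sensors, eyes, job gives the robot as it stands.
- The arm moves only by the tool arm_command, never from a script. Its argument "series" is a list of rows, each a list of 7 numbers: the opening, from 0 (shut) to 1 (fully open), then the shift along the tool's x, y, z in cm, then the turn, a rotation vector about the tool's x, y, z in rad. In form: [[fingers, dx, dy, dz, wx, wy, wz], ...]. A call has 1 to 20 rows; each row shifts and turns the commanded pose from where the row before left it, along the tool's axes as they then stand; what a row does not reach is not made up. A row lasts 1/10 s, in which the tool goes at most 50 mm and 8.59 degrees, less where a joint would pass 70% of its speed; a pose out of reach is approached as far as the arm can. A call with a gripper value outside its range is refused whole. The fingers move at their own pace and stop on an object; the grip force is fixed at half the most. Time passes only in rows, so rows that do not move let the fingers close. It gives the time, the measured TCP pose, the force and the opening at its end, in the units of the state.
- sensors.get_obs(): the state, without advancing time (a new reading comes with each control period).
- eyes.snapshot(name): name is "side" or "top" or "wrist"; returns the picture (420x560x3 uint8, blue, green, red); there is no depth.
- eyes.get_calibration(name): a dict with "mtx" (3x3 intrinsics, pixels), "R" (3x3) and "t" (3): a world point X has camera coordinates R X + t. Camera axes: x right, y down, z forward; pixel columns grow to the right and rows downward; lengths in m; the calibration is good to about 2 mm. The wrist camera is an equidistant fisheye: a pixel r from the principal point sees the ray r / f radians off the axis. A picture is of the moment at which its call begins: read the wrist's pose just before it. get_calibration takes no time and is no camera call; for the wrist camera it gives the pose at the moment of the call.
- job.close_job(): hands the job in, once; it reports no verdict.
The state is a dict: "time": time; "joint_positions": joint angles; "qvel": joint speeds; "joint_torque": joint torques, N m; "tool_pos": TCP position; "ee_rot": TCP orientation; "wrist_force": force on the tool from outside, world axes, zero at the start; "wrist_torque": the same for the moment, N m; "width": finger opening in m.
Only numpy, scipy, OpenCV 4.12 (cv2) and the standard library are available. Lean on these libraries where they do the work, as an engineer would, in place of code of your own. Each camera call takes 0.05 s, during which the arm holds its last target. There are 200 camera calls.

## Working session

There is one attempt and no reset: what is moved stays moved. The work goes in short steps, Python scripts to look and compute and a tool call to move; the robot and the scene stay as the last step left them, time stands still between calls to the robot, and variables do not carry over. Pictures are saved under pics/ and viewed, on a budget of 10 in all, crops included, one or two more only if the job needs it, and the job is handed in when it is done.

Besides the shell and the picture viewer there is one more tool, called by a JSON object that holds its "op" and its "data". arm_command: Moves the arm, as the interface text tells. Its arguments: {"type":"object","properties":{"series":{"type":"array","items":{"type":"array","items":{"type":"number"}}}},"required":["series"]}

```bash
mkdir -p pics
python3 - <<'E'
from bench import sensors, eyes
import cv2,numpy as np
for n in("side","top"):
    cv2.imwrite(f"pics/{n}0.png",eyes.snapshot(n)); c=eyes.get_calibration(n); print(n,c)
o=sensors.get_obs(); print(o)
E
```

```text
side {'mtx': array([[491.40461025,   0.        , 275.88268271],
       [  0.        , 491.40461025, 212.29499319],
       [  0.        ,   0.        ,   1.        ]]), 'R': array([[-0.99698234, -0.07554193,  0.01787814],
       [-0.06294394,  0.65186534, -0.75571796],
       [ 0.04543426, -0.75456278, -0.65465314]]), 't': array([0.59575119, 0.11591258, 1.3103246 ])}
top {'mtx': array([[390.17427248,   0.        , 282.45281659],
       [  0.        , 390.17427248, 207.30992531],
       [  0.        ,   0.        ,   1.        ]]), 'R': array([[ 0.01573558, -0.99987289, -0.00256695],
       [-0.99544707, -0.01542445, -0.09405964],
       [ 0.09400809,  0.00403535, -0.99556325]]), 't': array([0.0294788 , 0.62007879, 1.27111587])}
{'time': 0.1, 'joint_positions': array([-1.25710223e+00,  8.78852310e-02,  1.37210441e+00, -8.68074713e-06,
        1.68359899e+00, -1.03123050e-01]), 'qvel': array([-0.00170116, -0.00332057, -0.00255536,  0.0003319 ,  0.00109458,
       -0.0017165 ]), 'joint_torque': array([ 1.46019051e-03, -3.41250122e+01, -3.03304410e+01,  7.19630672e-02,
        3.03889182e-02, -9.63542266e-05]), 'tool_pos': array([ 0.22249576, -0.50244268,  0.20441831]), 'ee_rot': array([-3.13960640e+00, -1.96884334e-04,  4.16815977e-01]), 'wrist_force': array([-0.1402453 ,  0.24499305, -0.40582341]), 'wrist_torque': array([-0.03307492, -0.01000948,  0.01307154]), 'width': 0.09381392798552637}
```

View pics/side0.png

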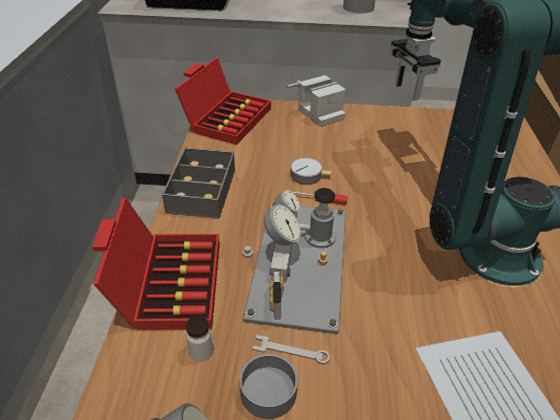

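View pics/top0.png

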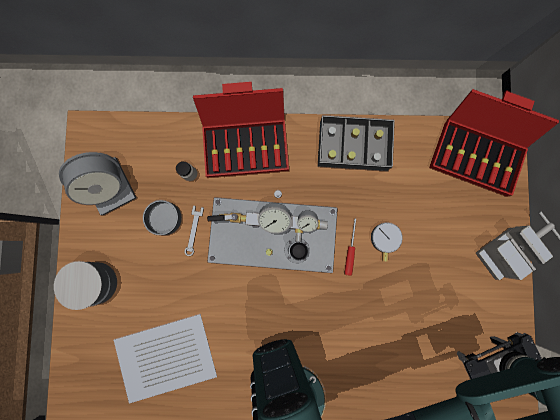

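The side view shows the plunger cap near (325,196) and the lever grip near (277,292). In the top view the cap is near (299,251) and the grip near (216,218), with the lever open along the bar. I'll enlarge both to pick the pixels more precisely.

Run:
```python
import cv2,numpy as np
s=cv2.imread("pics/side0.png")[180:330,240:360]; t=cv2.imread("pics/top0.png")[185:285,200:345]
a=cv2.resize(s,None,fx=4,fy=4,interpolation=cv2.INTER_CUBIC)
cv2.imwrite("pics/s4.png",a)
cv2.imwrite("pics/t4.png",cv2.resize(t,None,fx=5,fy=5,interpolation=cv2.INTER_CUBIC))
```

```text
(no output)
```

View pics/s4.png

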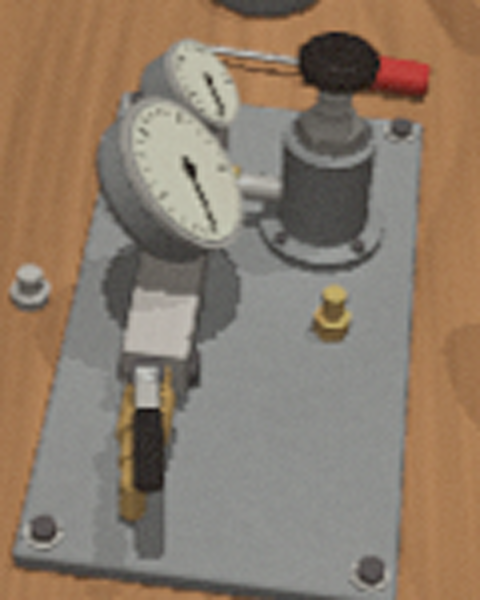

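View pics/t4.png

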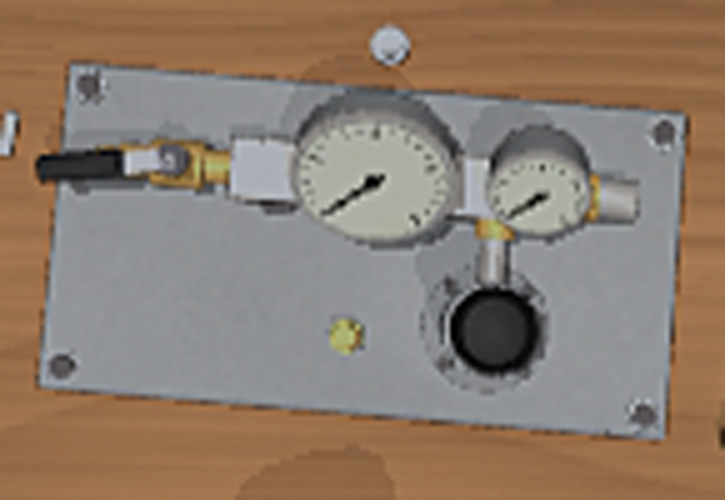

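Crop readings: in the top crop (5x) the cap centre is (495,330), the grip middle (80,165), the axis nut (175,160) and the plate corners (70,63), (687,115), (664,440), (37,388). In the side crop (4x) the cap top is (340,57) and the grip middle (149,443).

```bash
cat > h.py <<'E'
from bench import sensors, eyes
import numpy as np
def full(p,s,o): return (np.array(p,float)+.5)/s-.5+o
T=lambda x,y: full((x,y),5,(200,185)); S=lambda x,y: full((x,y),4,(240,180))
def ray(n,p):
    c=eyes.get_calibration(n); d=c["R"].T@np.linalg.inv(c["mtx"])@[p[0],p[1],1]
    return -c["R"].T@c["t"],d/np.linalg.norm(d)
def onz(n,p,z): o,d=ray(n,p); return o+d*(z-o[2])/d[2]
def tri(p,q):
    o,d=ray("top",p);a,b=ray("side",q)
    k=np.linalg.lstsq(np.c_[d,-b],a-o,rcond=None)[0]
    return (o+k[0]*d+a+k[1]*b)/2, np.linalg.norm(o+k[0]*d-a-k[1]*b)
E
python3 - <<'E'
from h import *
np.set_printoptions(precision=4,suppress=True)
C=np.array([onz("top",T(*p),.016) for p in((70,63),(687,115),(664,440),(37,388))]); print(C)
D=np.array([onz("side",S(*p),.016) for p in((122,92),(425,122),(395,595),(15,560))]); print("side",D)
c=C.mean(0); ax=(C[0]+C[1]-C[2]-C[3]); ay=(C[0]+C[3]-C[1]-C[2]); 
yaw=np.arctan2(ax[1],ax[0]),np.arctan2(-ay[0],ay[1]); print("c",c,yaw,[np.linalg.norm(a)/2 for a in(ax,ay)])
R=lambda y:np.array([[np.cos(y),-np.sin(y)],[np.sin(y),np.cos(y)]])
for n,p in dict(cap=(-.045,-.085),axis=(.045,.125),gripopen=(.045,.19),gripshut=(-.02,.125)).items(): print(n,c[:2]+R(yaw[1])@p)
print("cap",tri(T(495,330),S(340,57))); print("grip",tri(T(80,165),S(149,443)))
print("cap@.173",onz("top",T(495,330),.173),onz("side",S(340,55),.173)); print("grip@.094",onz("top",T(80,165),.094),"axis",onz("top",T(175,160),.094),onz("side",S(149,440),.094))
E
```

```text
[[ 0.6515  0.2722  0.016 ]
 [ 0.6227 -0.1444  0.016 ]
 [ 0.4061 -0.1297  0.016 ]
 [ 0.4336  0.2871  0.016 ]]
side [[ 0.6255 -0.1422  0.016 ]
 [ 0.4054 -0.1297  0.016 ]
 [ 0.4353  0.2835  0.016 ]
 [ 0.651   0.2786  0.016 ]]
c [0.5285 0.0713 0.016 ] (np.float64(-0.06800112415890035), np.float64(-0.06754223165476692)) [np.float64(0.21771003246723436), np.float64(0.41765776972037516)]
cap [ 0.4778 -0.0104]
axis [0.5818 0.193 ]
gripopen [0.5862 0.2579]
gripshut [0.5169 0.1974]
cap (array([ 0.4789, -0.0111,  0.1651]), np.float64(0.00036792520235686375))
grip (array([0.5778, 0.2499, 0.0921]), np.float64(0.0004395849821245255))
cap@.173 [ 0.4792 -0.0108  0.173 ] [ 0.4794 -0.0031  0.173 ]
grip@.094 [0.5775 0.2496 0.094 ] axis [0.5816 0.1896 0.094 ] [0.5781 0.2494 0.094 ]
```

{"op": "arm_command", "data": {"series": [[0, 0, 0, -4, 0, 0, 0], [0, 0, 0, -4, 0, 0, 0], [0, 0, 0, -4, 0, 0, 0], [0, 0, 0, 0, 0, 0, -0.135], [0, 0, 0, 0, 0, 0, -0.135], [0, 0, 0, 0, 0, 0, -0.135], [0, 0, 0, 0, 0, 0, -0.135], [0, 0, 0, 0, 0, 0, -0.135], [0, 0, 0, 0, 0, 0, -0.135], [0, 0, 0, 0, 0, 0, -0.135], [0, 0, 0, 0, 0, 0, -0.135], [0, 0, 0, 0, 0, 0, 0]]}}

```text
time: 1.3
tool_pos: [0.2226, -0.5028, 0.3249]
ee_rot: [-3.141, -0.001, 1.496]
wrist_force: [-0.5, -0.4, 0.5]
width: 0.0019
```

{"op": "arm_command", "data": {"series": [[0, 4.3, 1.9, 0, 0, 0, 0], [0, 4.3, 1.9, 0, 0, 0, 0], [0, 4.3, 1.9, 0, 0, 0, 0], [0, 4.3, 1.9, 0, 0, 0, 0], [0, 4.3, 1.9, 0, 0, 0, 0], [0, 4.3, 1.9, 0, 0, 0, 0], [0, 4.3, 1.9, 0, 0, 0, 0], [0, 4.3, 1.9, 0, 0, 0, 0], [0, 4.3, 1.9, 0, 0, 0, 0], [0, 4.3, 1.9, 0, 0, 0, 0], [0, 4.3, 1.9, 0, 0, 0, 0], [0, 4.3, 1.9, 0, 0, 0, 0], [0, 4.3, 1.9, 0, 0, 0, 0], [0, 4.3, 1.9, 0, 0, 0, 0], [0, 4.3, 1.9, 0, 0, 0, 0], [0, 4.3, 1.9, 0, 0, 0, 0], [0, 4.3, 1.9, 0, 0, 0, 0], [0, 4.3, 1.9, 0, 0, 0, 0], [0, 0, 0, 0, 0, 0, 0], [0, 0, 0, 0, 0, 0, 0]]}}

```text
time: 3.3
tool_pos: [0.621, 0.2445, 0.323]
ee_rot: [-3.138, 0.002, 1.496]
wrist_force: [-0.3, -0.8, 0.5]
width: 0.0002
```

{"op": "arm_command", "data": {"series": [[0, 1.1, -0.6, 2, 0, 0, 0], [0, 0, 0, 4, 0, 0, 0], [0, 0, 0, 4, 0, 0, 0], [0, 0, 0, 4, 0, 0, 0], [0, 0, 0, 4, 0, 0, 0], [0, 0, 0, 3, 0, 0, 0], [0, 0, 0, 1.5, 0, 0, 0], [0, 0, 0, 0, 0, 0, 0], [0, 0, 0, 0, 0, 0, 0]]}}

```text
time: 4.2
tool_pos: [0.6167, 0.2547, 0.1028]
ee_rot: [3.138, -0.001, 1.496]
wrist_force: [0.1, 0.3, 0.1]
width: 0.0007
```

Run:
```python
from bench import eyes
import cv2,numpy as np
s=eyes.snapshot("side")[170:330,210:370]; t=eyes.snapshot("top")[150:310,180:340]
cv2.imwrite("pics/a1.png",cv2.resize(np.hstack([s,t]),None,fx=2.5,fy=2.5,interpolation=cv2.INTER_CUBIC))
```

```text
(no output)
```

View pics/a1.png

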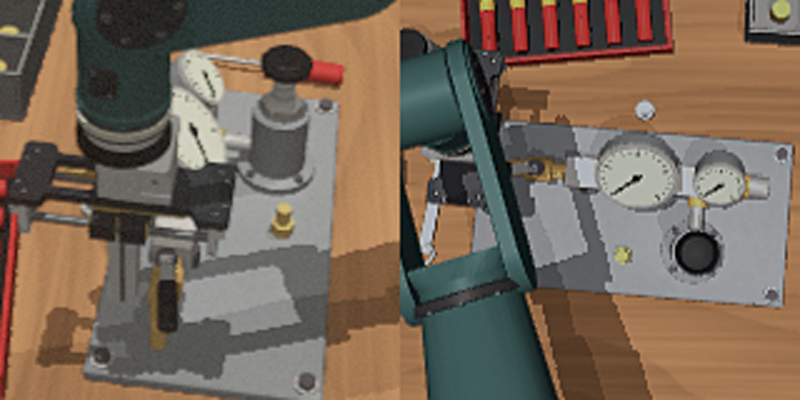

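The shut fingers sit at about (125,298) in the left half, on the far side of the grip at (168,305), and are clear of it. The gripper body clears the gauges. Next I'll compute the arc.

Run:
```python
import numpy as np
from bench import sensors
y=-.0675;R=np.array([[np.cos(y),-np.sin(y)],[np.sin(y),np.cos(y)]]);c=np.array([.5285,.0713])
th=1.496; B=np.array([[np.cos(th),np.sin(th)],[np.sin(th),-np.cos(th)]])
p=sensors.get_obs()["tool_pos"][:2]
for f in np.r_[1.45:0.1:10j,0.03,-.02]:
    h=.009+.0125*abs(np.sin(f))+.008*abs(np.cos(f))
    q=c+R@(np.array([.045,.125])+.06*np.array([-np.cos(f),np.sin(f)])+h*np.array([np.sin(f),np.cos(f)]))
    print(round(f,2),q.round(4),(B@(q-p)*100).round(2)); p=q
```

```text
1.45 [0.601  0.2541] [-0.24 -1.63]
1.3 [0.5924 0.2564] [ 0.17 -0.87]
1.15 [0.5833 0.2575] [ 0.04 -0.92]
1.0 [0.5738 0.257 ] [-0.11 -0.95]
0.85 [0.5642 0.255 ] [-0.27 -0.94]
0.7 [0.5547 0.2513] [-0.44 -0.91]
0.55 [0.5459 0.2459] [-0.6  -0.85]
0.4 [0.5378 0.239 ] [-0.75 -0.75]
0.25 [0.531  0.2306] [-0.89 -0.62]
0.1 [0.5257 0.2209] [-1.   -0.46]
0.03 [0.5238 0.2161] [-0.5  -0.15]
-0.02 [0.5227 0.2131] [-0.31 -0.09]
```

{"op": "arm_command", "data": {"series": [[0, 0, 0, 2, 0, 0, 0], [0, 0, 0, 1, 0, 0, 0], [0, 0, 0, 0, 0, 0, 0], [0, -0.2, -1.6, 0, 0, 0, 0], [0, 0.2, -0.9, 0, 0, 0, 0], [0, 0, -0.9, 0, 0, 0, 0], [0, -0.1, -0.95, 0, 0, 0, 0], [0, -0.3, -0.95, 0, 0, 0, 0], [0, -0.4, -0.9, 0, 0, 0, 0], [0, -0.6, -0.85, 0, 0, 0, 0], [0, -0.75, -0.75, 0, 0, 0, 0], [0, -0.9, -0.6, 0, 0, 0, 0], [0, -0.8, -0.4, 0, 0, 0, 0], [0, 0, 0, 0, 0, 0, 0], [0, 0, 0, 0, 0, 0, 0]]}}

```text
time: 5.8
tool_pos: [0.5245, 0.2225, 0.0701]
ee_rot: [-3.14, 0.001, 1.496]
wrist_force: [-0.2, 0.5, -0.3]
width: 0.0003
```

{"op": "arm_command", "data": {"series": [[0, -0.4, -0.1, 0, 0, 0, 0], [0, -0.3, 0, 0, 0, 0, 0], [0, -0.2, 0, 0, 0, 0, 0], [0, 0, 0, 0, 0, 0, 0]]}}

```text
time: 6.2
tool_pos: [0.5233, 0.2171, 0.0702]
ee_rot: [-3.141, -0.006, 1.498]
wrist_force: [0.1, 7.0, -2.0]
width: 0.0004
```

{"op": "arm_command", "data": {"series": [[0, -0.2, 0, 0, 0, 0, 0], [0, 0, 0, 0, 0, 0, 0]]}}

```text
time: 6.4
tool_pos: [0.5233, 0.2171, 0.0703]
ee_rot: [-3.141, -0.01, 1.498]
wrist_force: [2.3, 11.9, -3.4]
width: 0.0002
```

{"op": "arm_command", "data": {"series": [[0, 1.5, 0, 0, 0, 0, 0], [0, 2, 0, 0, 0, 0, 0], [0, 0, 0, -4, 0, 0, 0], [0, 0, 0, -4.5, 0, 0, 0], [0, 0, 0, -4.5, 0, 0, 0], [0, 0, 0, -4.5, 0, 0, 0], [0, 0, 0, -3, 0, 0, 0], [0, -4.4, -0.4, 0, 0, 0, 0], [0, -4.4, -0.4, 0, 0, 0, 0], [0, -4.4, -0.4, 0, 0, 0, 0], [0, -4.4, -0.4, 0, 0, 0, 0], [0, -4.4, -0.4, 0, 0, 0, 0], [0, -4.1, -0.5, 0, 0, 0, 0], [0, 0, 0, 0, 0, 0, 0], [0, 0, 0, 0, 0, 0, 0]]}}

```text
time: 7.9
tool_pos: [0.4816, -0.0119, 0.2756]
ee_rot: [-3.141, 0.0, 1.494]
wrist_force: [0.8, 0.8, -0.7]
width: 0.0002
```

Run:
```python
from bench import eyes
import cv2,numpy as np
s=eyes.snapshot("side")[170:330,210:370]; w=eyes.snapshot("wrist")
a=cv2.resize(s,(420,420),interpolation=cv2.INTER_CUBIC)
cv2.imwrite("pics/a2.png",np.hstack([a,w[:, 90:470]]))
```

```text
(no output)
```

View pics/a2.png

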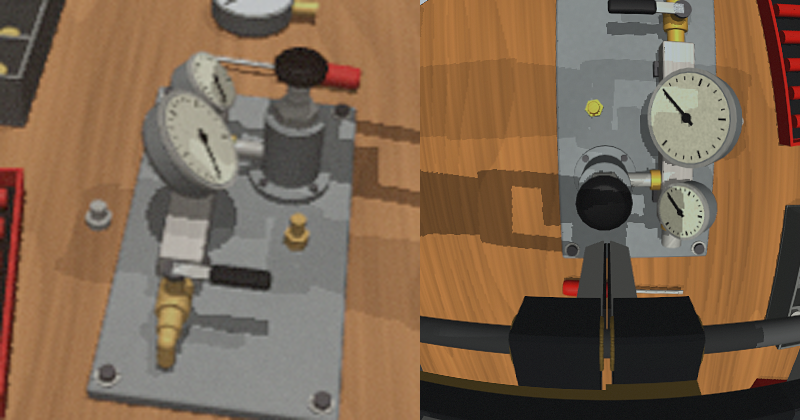

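The wrist view shows the cap at (605,200) in line with the fingertips at (606,245). In the side view the lever is crosswise to the bar, so the vent is shut. Next comes a slow first stroke.

{"op": "arm_command", "data": {"series": [[0, 0.1, -0.3, 4, 0, 0, 0], [0, 0, 0, 4, 0, 0, 0], [0, 0, 0, 1, 0, 0, 0], [0, 0, 0, 1, 0, 0, 0], [0, 0, 0, 1, 0, 0, 0], [0, 0, 0, 0, 0, 0, 0]]}}

```text
time: 8.6
tool_pos: [0.4794, -0.0092, 0.1671]
ee_rot: [3.14, -0.001, 1.498]
wrist_force: [-3.3, 2.2, 6.2]
width: 0.0002
```

{"op": "arm_command", "data": {"series": [[0, 0, 0, 0.8, 0, 0, 0], [0, 0, 0, 0.8, 0, 0, 0], [0, 0, 0, 0.8, 0, 0, 0], [0, 0, 0, 0, 0, 0, 0]]}}

```text
time: 9.0
tool_pos: [0.4795, -0.0092, 0.1443]
ee_rot: [3.139, -0.001, 1.498]
wrist_force: [-4.3, 1.5, 8.0]
width: 0.0006
```

{"op": "arm_command", "data": {"series": [[0, 0, 0, 0.3, 0, 0, 0], [0, 0, 0, 0, 0, 0, 0]]}}

```text
time: 9.2
tool_pos: [0.4796, -0.0092, 0.1428]
ee_rot: [3.138, -0.001, 1.498]
wrist_force: [-6.7, 3.0, 11.0]
width: 0.0003
```

{"op": "arm_command", "data": {"series": [[0, 0, 0, -1.3, 0, 0, 0], [0, 0, 0, -1.3, 0, 0, 0], [0, 0, 0, -1.3, 0, 0, 0], [0, 0, 0, 0, 0, 0, 0], [0, 0, 0, 0, 0, 0, 0], [0, 0, 0, 1, 0, 0, 0], [0, 0, 0, 1, 0, 0, 0], [0, 0, 0, 1, 0, 0, 0], [0, 0, 0, 0.9, 0, 0, 0], [0, 0, 0, 0, 0, 0, 0], [0, 0, 0, 0, 0, 0, 0]]}}

```text
time: 10.3
tool_pos: [0.4799, -0.0105, 0.1427]
ee_rot: [3.137, 0.001, 1.497]
wrist_force: [-4.9, 0.5, 21.1]
width: 0.0004
```

Full strokes of 30 mm are being reached and the forces are moderate. I'll do three more, then check the pin.

{"op": "arm_command", "data": {"series": [[0, 0, 0, -1.3, 0, 0, 0], [0, 0, 0, -1.3, 0, 0, 0], [0, 0, 0, -1.3, 0, 0, 0], [0, 0, 0, 0, 0, 0, 0], [0, 0, 0, 0, 0, 0, 0], [0, 0, 0, 1, 0, 0, 0], [0, 0, 0, 1, 0, 0, 0], [0, 0, 0, 1, 0, 0, 0], [0, 0, 0, 0.9, 0, 0, 0], [0, 0, 0, 0, 0, 0, 0], [0, 0, 0, 0, 0, 0, 0]]}}

```text
time: 11.4
tool_pos: [0.4795, -0.0101, 0.1426]
ee_rot: [3.137, 0.0, 1.497]
wrist_force: [-4.8, 0.8, 21.8]
width: 0.0004
```

{"op": "arm_command", "data": {"series": [[0, 0, 0, -1.3, 0, 0, 0], [0, 0, 0, -1.3, 0, 0, 0], [0, 0, 0, -1.3, 0, 0, 0], [0, 0, 0, 0, 0, 0, 0], [0, 0, 0, 0, 0, 0, 0], [0, 0, 0, 1, 0, 0, 0], [0, 0, 0, 1, 0, 0, 0], [0, 0, 0, 1, 0, 0, 0], [0, 0, 0, 0.9, 0, 0, 0], [0, 0, 0, 0, 0, 0, 0], [0, 0, 0, 0, 0, 0, 0]]}}

```text
time: 12.5
tool_pos: [0.479, -0.01, 0.1426]
ee_rot: [3.139, 0.0, 1.497]
wrist_force: [-6.8, 0.2, 21.4]
width: 0.0005
```

{"op": "arm_command", "data": {"series": [[0, 0, 0, -1.3, 0, 0, 0], [0, 0, 0, -1.3, 0, 0, 0], [0, 0, 0, -1.3, 0, 0, 0], [0, 0, 0, 0, 0, 0, 0], [0, 0, 0, 0, 0, 0, 0], [0, 0, 0, 1, 0, 0, 0], [0, 0, 0, 1, 0, 0, 0], [0, 0, 0, 1, 0, 0, 0], [0, 0, 0, 0.9, 0, 0, 0], [0, 0, 0, 0, 0, 0, 0], [0, 0, 0, 0, 0, 0, 0]]}}

```text
time: 13.6
tool_pos: [0.4791, -0.0101, 0.1426]
ee_rot: [3.138, 0.0, 1.497]
wrist_force: [-6.1, 0.1, 21.4]
width: 0.0007
```

{"op": "arm_command", "data": {"series": [[0, 0, 0, -1.3, 0, 0, 0], [0, 0, 0, -1.3, 0, 0, 0], [0, 0, 0, -1.3, 0, 0, 0], [0, 0, 0, -1, 0, 0, 0], [0, 0, 0, 0, 0, 0, 0], [0, 0, 0, 0, 0, 0, 0]]}}

```text
time: 14.2
tool_pos: [0.4783, -0.01, 0.1865]
ee_rot: [-3.14, 0.0, 1.497]
wrist_force: [0.1, 0.0, -0.5]
width: 0.0003
```

Run:
```python
from bench import eyes
import cv2,numpy as np
w=eyes.snapshot("wrist"); s=eyes.snapshot("side")[170:270,250:350]; t=eyes.snapshot("top")[180:280,260:360]
cv2.imwrite("pics/a3.png",np.hstack([np.vstack([cv2.resize(i,(300,300),interpolation=cv2.INTER_CUBIC) for i in(s,t)]),cv2.resize(w[120:350,210:400],(495,600))]))
```

```text
(no output)
```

View pics/a3.png

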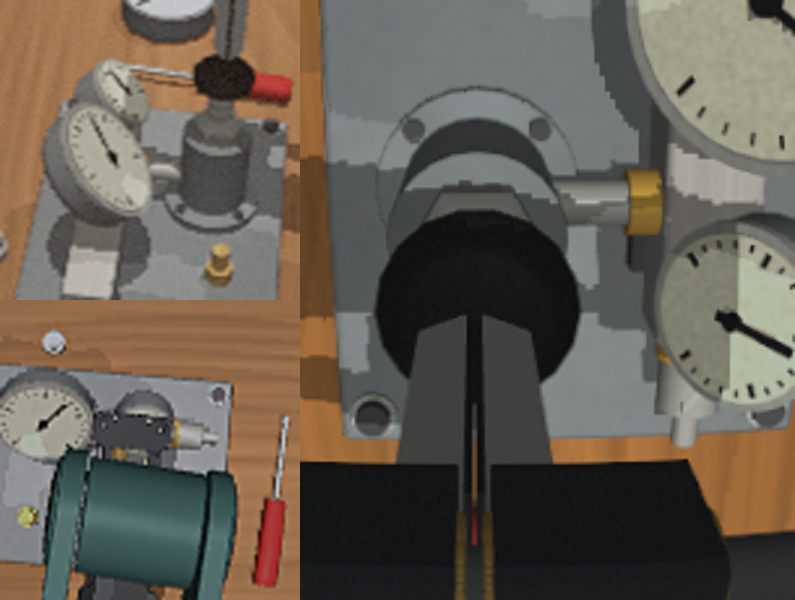

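The pin shows at (683,430), partly out with no dark ring yet. The gauges have risen. I'll do three more strokes, since extra ones do no harm, and then check from further back.

{"op": "arm_command", "data": {"series": [[0, 0, 0, 1, 0, 0, 0], [0, 0, 0, 1, 0, 0, 0], [0, 0, 0, 1, 0, 0, 0], [0, 0, 0, 1, 0, 0, 0], [0, 0, 0, 0.9, 0, 0, 0], [0, 0, 0, 0, 0, 0, 0], [0, 0, 0, 0, 0, 0, 0]]}}

```text
time: 15.05
tool_pos: [0.4792, -0.0101, 0.1427]
ee_rot: [3.138, 0.0, 1.497]
wrist_force: [-6.6, 0.3, 19.1]
width: 0.0003
```

{"op": "arm_command", "data": {"series": [[0, 0, 0, -1.3, 0, 0, 0], [0, 0, 0, -1.3, 0, 0, 0], [0, 0, 0, -1.3, 0, 0, 0], [0, 0, 0, 0, 0, 0, 0], [0, 0, 0, 0, 0, 0, 0], [0, 0, 0, 1, 0, 0, 0], [0, 0, 0, 1, 0, 0, 0], [0, 0, 0, 1, 0, 0, 0], [0, 0, 0, 0.9, 0, 0, 0], [0, 0, 0, 0, 0, 0, 0], [0, 0, 0, 0, 0, 0, 0]]}}

```text
time: 16.15
tool_pos: [0.4793, -0.0101, 0.1426]
ee_rot: [3.138, 0.0, 1.497]
wrist_force: [-6.6, 0.6, 21.5]
width: 0.0002
```

{"op": "arm_command", "data": {"series": [[0, 0, 0, -1.3, 0, 0, 0], [0, 0, 0, -1.3, 0, 0, 0], [0, 0, 0, -1.3, 0, 0, 0], [0, 0, 0, 0, 0, 0, 0], [0, 0, 0, 0, 0, 0, 0], [0, 0, 0, 1, 0, 0, 0], [0, 0, 0, 1, 0, 0, 0], [0, 0, 0, 1, 0, 0, 0], [0, 0, 0, 0.9, 0, 0, 0], [0, 0, 0, 0, 0, 0, 0], [0, 0, 0, 0, 0, 0, 0]]}}

```text
time: 17.25
tool_pos: [0.4791, -0.0101, 0.1426]
ee_rot: [3.138, 0.0, 1.497]
wrist_force: [-6.7, 0.2, 22.0]
width: 0.0002
```

{"op": "arm_command", "data": {"series": [[0, 0, 0, -1.3, 0, 0, 0], [0, 0, 0, -1.3, 0, 0, 0], [0, 0, 0, -1.3, 0, 0, 0], [0, 0, 0, -1, 0, 0, 0], [0, 0, 0, 0, 0, 0, 0], [0, 0, 0, 0, 0, 0, 0]]}}

```text
time: 17.85
tool_pos: [0.4784, -0.01, 0.1866]
ee_rot: [-3.14, -0.0, 1.497]
wrist_force: [-0.0, -0.2, 0.4]
width: 0.0004
```

Run:
```python
from bench import eyes
import cv2,numpy as np
w=eyes.snapshot("wrist"); s=eyes.snapshot("side")[180:330,210:360]; t=eyes.snapshot("top")[180:280,260:360]
cv2.imwrite("pics/a4.png",np.hstack([np.vstack([cv2.resize(i,(300,300),interpolation=cv2.INTER_CUBIC) for i in(s,t)]),cv2.resize(w[120:350,210:400],(495,600))]))
```

```text
(no output)
```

View pics/a4.png

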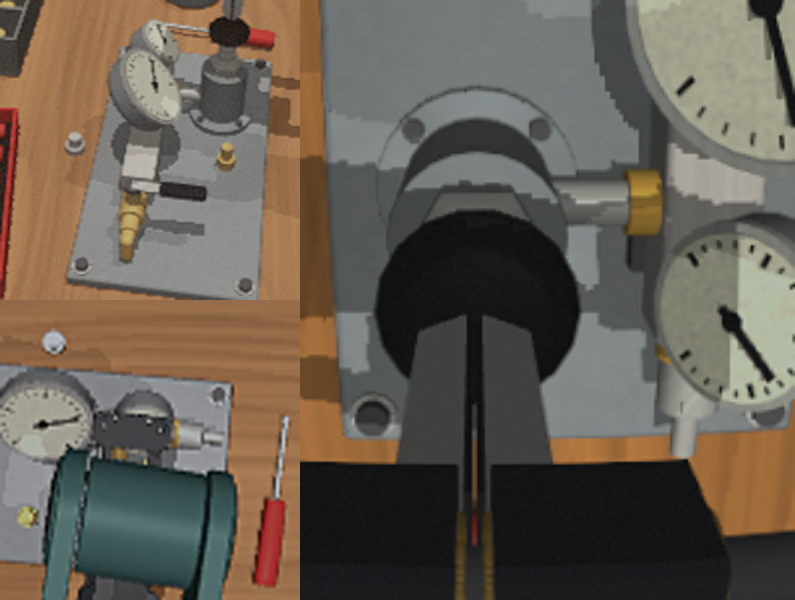

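The pin advanced only about 5 mm in three strokes and no ring shows yet. The plunger probably needs longer to spring back, so I'll use a longer rest at the top.

{"op": "arm_command", "data": {"series": [[0, 0, 0, 1, 0, 0, 0], [0, 0, 0, 1, 0, 0, 0], [0, 0, 0, 1, 0, 0, 0], [0, 0, 0, 1, 0, 0, 0], [0, 0, 0, 0.9, 0, 0, 0], [0, 0, 0, 0, 0, 0, 0], [0, 0, 0, -1.3, 0, 0, 0], [0, 0, 0, -1.3, 0, 0, 0], [0, 0, 0, -1.3, 0, 0, 0], [0, 0, 0, 0, 0, 0, 0], [0, 0, 0, 0.5, 0, 0, 0], [0, 0, 0, 0, 0, 0, 0]]}}

```text
time: 19.2
tool_pos: [0.4789, -0.01, 0.1714]
ee_rot: [-3.141, 0.0, 1.497]
wrist_force: [1.3, -0.5, 4.7]
width: 0.0004
```

{"op": "arm_command", "data": {"series": [[0, 0, 0, 0.5, 0, 0, 0], [0, 0, 0, 0, 0, 0, 0]]}}

```text
time: 19.4
tool_pos: [0.479, -0.0101, 0.1684]
ee_rot: [3.141, 0.0, 1.497]
wrist_force: [-1.6, 1.2, 10.5]
width: 0.0002
```

{"op": "arm_command", "data": {"series": [[0, 0, 0, 0, 0, 0, 0], [0, 0, 0, 0, 0, 0, 0], [0, 0, 0, 0, 0, 0, 0], [0, 0, 0, 0, 0, 0, 0]]}}

```text
time: 19.8
tool_pos: [0.479, -0.0101, 0.1687]
ee_rot: [3.14, 0.0, 1.497]
wrist_force: [-1.1, 0.1, 9.3]
width: 0.0006
```

{"op": "arm_command", "data": {"series": [[0, 0, 0, 1, 0, 0, 0], [0, 0, 0, 1, 0, 0, 0], [0, 0, 0, 1, 0, 0, 0], [0, 0, 0, 0, 0, 0, 0], [0, 0, 0, 0, 0, 0, 0], [0, 0, 0, 0, 0, 0, 0]]}}

```text
time: 20.4
tool_pos: [0.4792, -0.0101, 0.1426]
ee_rot: [3.138, 0.001, 1.497]
wrist_force: [-8.2, 0.7, 23.5]
width: 0.0003
```

{"op": "arm_command", "data": {"series": [[0, 0, 0, -1.3, 0, 0, 0], [0, 0, 0, -1.3, 0, 0, 0], [0, 0, 0, -1.4, 0, 0, 0], [0, 0, 0, -1, 0, 0, 0], [0, 0, 0, 0, 0, 0, 0], [0, 0, 0, 0, 0, 0, 0]]}}

```text
time: 21.0
tool_pos: [0.4783, -0.0099, 0.1865]
ee_rot: [-3.14, -0.0, 1.497]
wrist_force: [-0.2, 0.1, 0.6]
width: 0.0007
```

Run:
```python
from h import *
import cv2
s=eyes.snapshot("side"); t=eyes.snapshot("top")
cv2.imwrite("pics/a5.png",np.hstack([cv2.resize(s[250:300,262:322],(480,400),interpolation=cv2.INTER_CUBIC),cv2.resize(t[210:240,305:335],(300,400),interpolation=cv2.INTER_CUBIC)]))
for p in((277,271),(311.7,275.3)): print(onz("side",p,.09))
print(sensors.get_obs()["time"])
```

```text
[0.58214266 0.19056617 0.09      ]
[0.50196474 0.19645673 0.09      ]
21.1
```

View pics/a5.png

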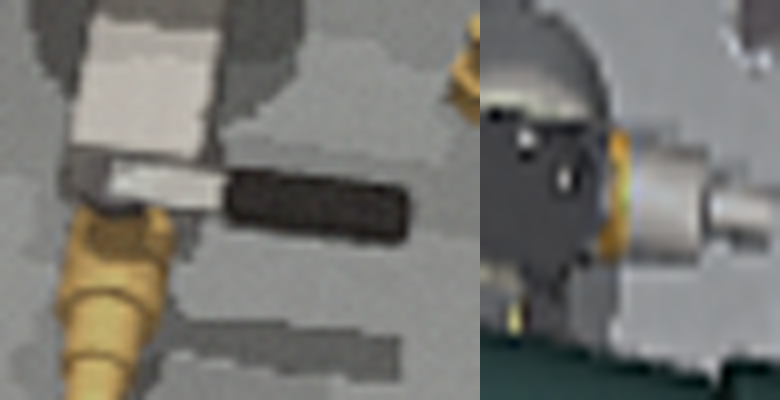

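The lever measures about 0.006 rad from shut. In the top crop a dark ring now shows at (705,210), just outside the housing. I'll add two harmless full strokes, then retreat for a clear last look.

{"op": "arm_command", "data": {"series": [[0, 0, 0, 1, 0, 0, 0], [0, 0, 0, 1, 0, 0, 0], [0, 0, 0, 1, 0, 0, 0], [0, 0, 0, 1, 0, 0, 0], [0, 0, 0, 0.9, 0, 0, 0], [0, 0, 0, 0, 0, 0, 0], [0, 0, 0, 0, 0, 0, 0], [0, 0, 0, -1.3, 0, 0, 0], [0, 0, 0, -1.3, 0, 0, 0], [0, 0, 0, -1.5, 0, 0, 0], [0, 0, 0, 0, 0, 0, 0], [0, 0, 0, 0, 0, 0, 0], [0, 0, 0, 0, 0, 0, 0], [0, 0, 0, 1, 0, 0, 0], [0, 0, 0, 1, 0, 0, 0], [0, 0, 0, 1, 0, 0, 0], [0, 0, 0, 1.1, 0, 0, 0], [0, 0, 0, 0, 0, 0, 0], [0, 0, 0, 0, 0, 0, 0]]}}

```text
time: 23.0
tool_pos: [0.4793, -0.0101, 0.1427]
ee_rot: [3.138, 0.0, 1.497]
wrist_force: [-7.3, 0.2, 19.9]
width: 0.0004
```

{"op": "arm_command", "data": {"series": [[0, 0, 0, -1.3, 0, 0, 0], [0, 0, 0, -1.3, 0, 0, 0], [0, 0, 0, -3, 0, 0, 0], [0, 0, 0, -4, 0, 0, 0], [0, 0, 0, -4, 0, 0, 0], [0, 0, 0, -3, 0, 0, 0], [0, -4, -1.5, 0, 0, 0, 0], [0, -4, -1.5, 0, 0, 0, 0], [0, -4, -1, 0, 0, 0, 0], [0, -4, -1, 0, 0, 0, 0], [0, -4, -1, 0, 0, 0, 0], [0, -4, -1, 0, 0, 0, 0], [0, -4, -1, 0, 0, 0, 0], [0, -4, -1, 0, 0, 0, 0], [0, 0, 0, 0, 0, 0, 0], [0, 0, 0, 0, 0, 0, 0]]}}

```text
time: 24.6
tool_pos: [0.3648, -0.3227, 0.3029]
ee_rot: [-3.139, -0.003, 1.495]
wrist_force: [-0.0, 0.1, 0.0]
width: 0.0003
```

Run:
```python
from h import *
import cv2
s=eyes.snapshot("side"); t=eyes.snapshot("top")
a=np.vstack([cv2.resize(s[140:400,170:370],(308,400)),cv2.resize(t[150:300,130:410],(308,165))])
b=cv2.resize(t[195:245,290:345],(490,445),interpolation=cv2.INTER_CUBIC)
cv2.imwrite("pics/a6.png",np.hstack([a,np.vstack([b,np.zeros((120,490,3),np.uint8)])]))
print(sensors.get_obs()["time"])
```

```text
24.7
```

View pics/a6.png

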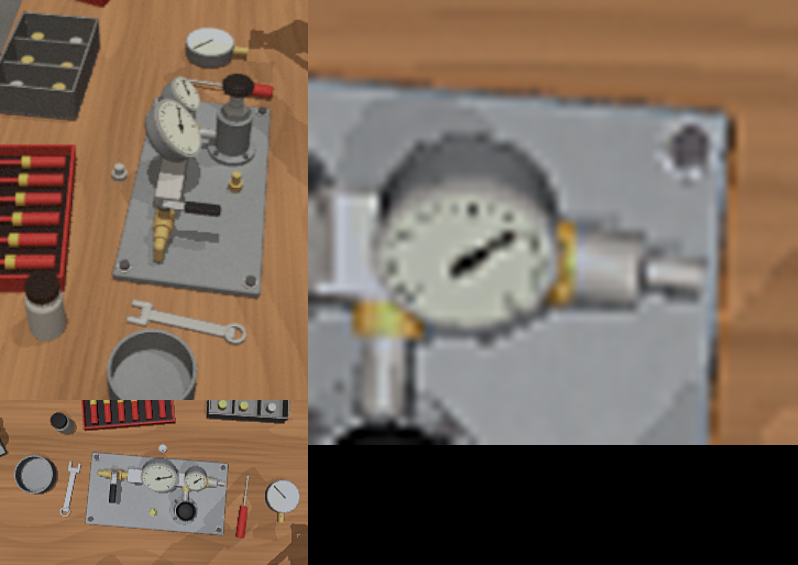

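Clear view of the finished state:
- **Pin:** it spans (640–706, 275) in the enlarged part, about 22–24 mm. The dark ring shows beside the housing at (643,270), as it did two strokes earlier, so the pin is at its stop.
- **Vent and plunger:** the lever is crosswise and the cap is back at its starting height.
- **Loose parts:** all are in place.

I'm handing it in.

```bash
python3 -c "
from bench import job; print(job.close_job())"
```

```text
the job is handed in; nothing more can be done
None
```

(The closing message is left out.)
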